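# Shut the battery flap, mesh the fan wheel on its splined shaft and hold it home

### The job

The little battery fan on its back has fresh cells in: swing its battery flap over and press it down until its tab snaps behind the rim, then pick up the loose four-bladed fan wheel by its hub, set it over the drive shaft, turn it until the splines mesh and slide it right down onto the collar, without ramming it. Finish still holding the hub and pressing it firmly down, so that I can tighten the grub screw; do not let go, and leave everything else on the shelf where it is.

Things in the scene. Friction and masses are not known exactly. Their poses are not given: they have to be found in the camera images.
- fan: off-white battery fan lying on its back, guard off, fixed; 160 (x) x 254 (y) mm, origin at table level. Its frame at y -26 to 124 mm is 80 mm high, with a round duct of diameter 136 centred at y = 49 (shaft in the middle). The battery deck at y -130 to -26 mm is 66 mm high, bay open on top at x -64 to 28, y -116 to -54 mm, speed dial at x = 55. A carrying handle stands out 24 mm at the +y end
- flap_hinge (a point): middle of the battery flap's hinge line, on the deck top 66 mm above the table near the fan's -y end (x = -18, y = -124 mm in the fan's frame); axes as the fan's: the hinge runs along x, the shut flap extends to +y
- battery_flap (a joint): angle of the light grey battery flap, rad: 0 shut, growing as it swings up and out over the fan's -y end (limit 2.3); starts at 1.7 to 2.2. The stiff hinge leaves it where it is let go. The tab rides on the bay's rim at about 0.1 to 0.12 and snaps behind it when the flap is pressed down near its free edge with about 5 N; below 0.03 it is latched
- shaft_seat (a point): on the drive shaft's axis, on top of its dark collar (diameter 26 mm), 28 mm above the table: the hub's underside rests here when home. x and y turn with the shaft and point along its four brass splines (a cross 18 mm over the tips, each 5 mm wide, 12 mm tall above the collar); a round pilot nose, diameter 8 mm, stands up to 22 mm above the collar, its last 4 mm tapered
- fan_shaft (a joint): angle of the drive shaft in rad, counter-clockwise from above, 0 when its splines point along the fan's x and y; stiff to turn (0.05 N m)
- hub_grip (a point): on the axis of the loose teal fan wheel's hub, 38 mm above the hub's underside, in the plain part to grip. Hub: upright cylinder, diameter 36, 48 mm high. Wheel 120 mm over its four blades, 70 g. Blades leave the hub 2 to 15 mm above its underside: keep fingertips above them. x and y point along the blades
- hub_base (a point): centre of the underside of the wheel's hub; axes as hub_grip. Here the hub has a cross-shaped socket, 26 mm deep, its four slots 7 mm wide and in line with the blades, so every quarter turn fits alike
- fan_wheel: the fan wheel itself, origin at the centre of the hub's underside, axes as hub_grip
- jar: blue plastic screw-top jar, diameter 84, 105 mm high, bystander; origin at its underside
- saucer: black ceramic saucer with the grille's screws in it, diameter 132, 19 mm high, bystander; origin at its underside
- cell0: spent C cell standing up, diameter 26, 50 mm high, bystander; origin at its underside
- cell1: another spent C cell, the same
- cell2: another spent C cell, the same
- led_bulb: tubular LED bulb lying on its side, diameter 32, 125 mm long, bystander; origin under its middle at table level
- lamp_head: chrome desk lamp head standing mouth down, diameter 125, 122 mm high, bystander; origin at its underside
- front_grille: the fan's white round front guard lying flat, diameter 145, 10 mm high, bystander; origin at its underside
- flap_edge (a point): on the flap's outer face (its upper face when shut), mid-width, 65 mm from the hinge, above the springy tab (60 to 65 mm is the place to press). Moves with the flap. The flap is 100 mm wide, 3 mm thick and reaches 78 mm from the hinge
Things that resemble listed ones, but are neither listed nor needed, are in the scene too. What is meant by the fan_wheel is not green or white, and is the smaller of those in its own colour.

How it is judged:
By the outcome, as a careful person would: the job done as asked, in the order asked, and still so for the second after the job is handed in, while the arm keeps its last pose, push and grip.
It also fails if it takes over 58 s, if anything falls off the work surface, if the arm or the gripper's body presses on something with over 40 N, if the wrist force passes 120 N, or if a joint passes its speed limit or range.

### The arm

A 7-joint arm with a two-finger parallel gripper is mounted at the origin on the work surface. World frame = base frame: x ahead of the robot, y to its left, z up, the work surface at z = 0. Lengths are in m, angles in degrees, forces in N, time in s.
With the tool pointing down it reaches from about 0.425 to 0.875 m from the base axis. Payload 4.7 kg.
Tool frame: the origin (TCP) lies midway between the tips of the shut fingers; the grasp point (between the pads) lies 19 mm behind it (env.tcp_to_grasp is the distance from the TCP to the grasp point, in m); z points along the fingers, x is the direction in which the jaws open and shut, and the axes are right-handed (so a half turn about z gives the same grasp; the last joint's range is limited). The gripper opens to 87 mm and grips with 3 to 60 N. Pads are 19 mm wide; open, the fingers measure 117 mm over their backs; the gripper's body (75 mm by 190 mm) begins 51 mm behind the grasp point.
Start: joints at [65.094, 18.392, -4.016, 83.108, 1.295, 78.541, -3.26], TCP at [0.282, -0.586, 0.223] pointing down, gripper open.
Joint ranges: [-163.93, 163.93], [-17.29, 119.83], [-79.2, 71.16], [3.27, 140.29], [-89.18, 269.18], [5.43, 117.66], [-154.24, 154.24]. Speed limits (degrees/s): [147.25, 147.25, 180, 180, 180, 180, 180].

### API

Orientations are given as [roll, pitch, yaw] about the fixed x, y, z axes, in that order (R = Rz(yaw) Ry(pitch) Rx(roll)).
In Python, from cell import env, viewer gives the robot as it stands.
- The arm moves only by the shell command python3 -m pendant 'ROWS' [OPENING] [FORCE]. ROWS is JSON, a list of rows, each a list of 6 numbers: the shift along the tool's x, y, z each as a share of 0.1 m, from -1 to 1, then the turn, a rotation vector about the tool's x, y, z each as a share of 90 degrees, from -1 to 1. A call has exactly 8 rows; each row is the pose to reach, as a shift and turn from the pose commanded when the call began, along the tool's axes at that moment; what a row does not reach only later rows make up. A row lasts 1/8 s, in which the tool goes at most 62.5 mm and 10.7 degrees, less where a joint would pass 70% of its speed; a pose out of reach is approached as far as the arm can. A call with a number of a shift or a turn outside -1 to 1 is refused whole. A call with a gripper value outside its range is refused whole. OPENING is the finger opening in mm, from 0 to 87, set as the call begins (- or left out, the last holds). The fingers move at their own pace and stop on an object; FORCE is the grip in N (left out, the last holds). Time passes only in rows, so rows that repeat a pose let the fingers close, or fill a call up. It gives the time, the measured TCP pose, the force and the opening at its end, in the units of the state.
- env.get_obs(): the state, without advancing time (a new reading comes with each control period).
- viewer.read_camera(name): name is "scene" or "side" or "wrist"; returns a dict with "frame" (384x512x3 uint8, red, green, blue), "fx", "fy", "cx", "cy" (pixels), "k1" (the pictures are not rectified: a ray, as slopes to the right and down, at radius r is drawn at 1 + k1 r^2 times it, then the intrinsics apply), "view" (4x4, takes a point from world to camera coordinates); the wrist camera has in their place "hand_eye" (4x4, takes a point from camera to tool coordinates, whose origin is the TCP and whose axes are the tool frame's). Camera axes: x right, y down, z forward; pixel columns grow to the right and rows downward; lengths in m; the calibration is good to about 2 mm. A picture is of the moment at which its call begins: read the wrist's pose just before it. There is no depth.
- env.sign_off(): hands the job in, once; it reports no verdict.
The state is a dict: "time_s": time; "qpos": joint angles; "joint_velocities": joint speeds; "effort": joint torques, N m; "tool_pos": TCP position; "tool_rot": TCP orientation; "force": force on the tool from outside, world axes, zero at the start; "wrist_torque": the same for the moment, N m; "grip_width": finger opening in m.
Only numpy, scipy, OpenCV 4.12 (cv2) and the standard library are available. Lean on these libraries where they do the work, as an engineer would, in place of code of your own. Each camera call takes 0.05 s, during which the arm holds its last target.

## Working session

There is one attempt and no reset: what is moved stays moved. The work goes in short steps, Python scripts to look and compute and a shell command to move; the robot and the scene stay as the last step left them, time stands still between calls to the robot, and variables do not carry over. Pictures are saved under pics/ and viewed, and the job is handed in when it is done.

```bash
ls; mkdir -p pics; python3 - <<'E'
from cell import env, viewer
import cv2
print(env.get_obs())
for n in ["scene","side","wrist"]:
    c=viewer.read_camera(n)
    cv2.imwrite(f"pics/a_{n}.png",cv2.resize(c["frame"][:,:,::-1],None,fx=1.5,fy=1.5,interpolation=cv2.INTER_CUBIC))
    print(n,{k:v for k,v in c.items() if k!="frame"})
E
```

```text
pics
{'time_s': 0.0, 'qpos': array([65.09426925, 18.43974753, -4.01623246, 83.17546789,  1.2967029 ,
       78.53992197, -3.25980307]), 'joint_velocities': array([-0.02848053, -0.0657864 ,  0.04577922, -0.01040388, -0.08199637,
        0.04218655, -0.02048948]), 'effort': array([ 1.23950493e-03, -4.91287851e+01, -4.03015343e-01, -3.12522840e+01,
       -6.39176066e-02,  4.36769729e-02,  1.66521213e-04]), 'tool_pos': array([ 0.28172855, -0.5851578 ,  0.22144886]), 'tool_rot': array([ 1.79992822e+02,  1.09796247e-01, -6.42833118e+01]), 'force': array([-0.34399127, -0.86692115, -0.53456372]), 'wrist_torque': array([ 0.02700628,  0.06604539, -0.02245697]), 'grip_width': 0.08681216770137852}
scene {'fx': 359.49725863621995, 'fy': 359.49725863621995, 'cx': 250.6031075539255, 'cy': 194.31388548143659, 'k1': -0.04047117841533689, 'view': array([[ 0.66115347,  0.74998634,  0.01991452, -0.39683698],
       [ 0.41218952, -0.3409324 , -0.84490526, -0.11749548],
       [-0.62687789,  0.5668206 , -0.53454515,  1.58134319],
       [ 0.        ,  0.        ,  0.        ,  1.        ]])}
side {'fx': 
[... 169 characters left out ...]
01772589, -0.49777355],
       [-0.12096734, -0.73367308, -0.66864842,  0.14883357],
       [ 0.13226762,  0.65567537, -0.74336739,  1.363124  ],
       [ 0.        ,  0.        ,  0.        ,  1.        ]])}
wrist {'fx': 275.34604876110336, 'fy': 275.34604876110336, 'cx': 256.3689525448264, 'cy': 190.98716430113578, 'k1': -0.03431555678660875, 'hand_eye': array([[ 9.99999943e-01,  3.33755399e-04, -4.66255700e-05,
        -3.08744514e-05],
       [-3.08398770e-04,  9.62114695e-01,  2.72644856e-01,
        -7.39700817e-02],
       [ 1.35855839e-04, -2.72644826e-01,  9.62114744e-01,
        -1.62531014e-01],
       [ 0.00000000e+00,  0.00000000e+00,  0.00000000e+00,
         1.00000000e+00]])}
```

View pics/a_scene.png

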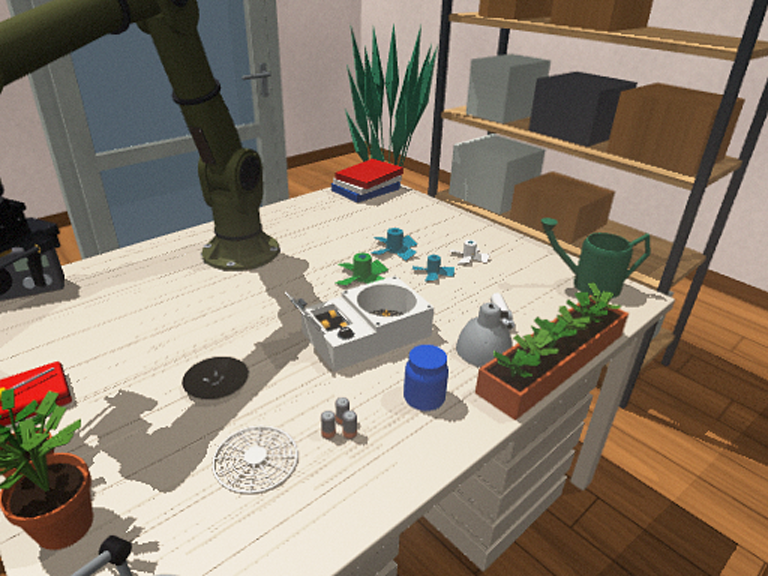

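View pics/a_side.png

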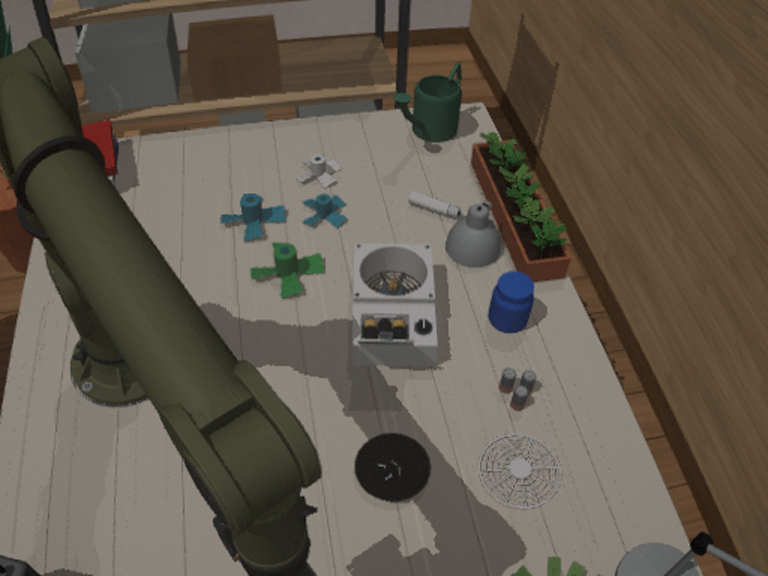

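View pics/a_wrist.png

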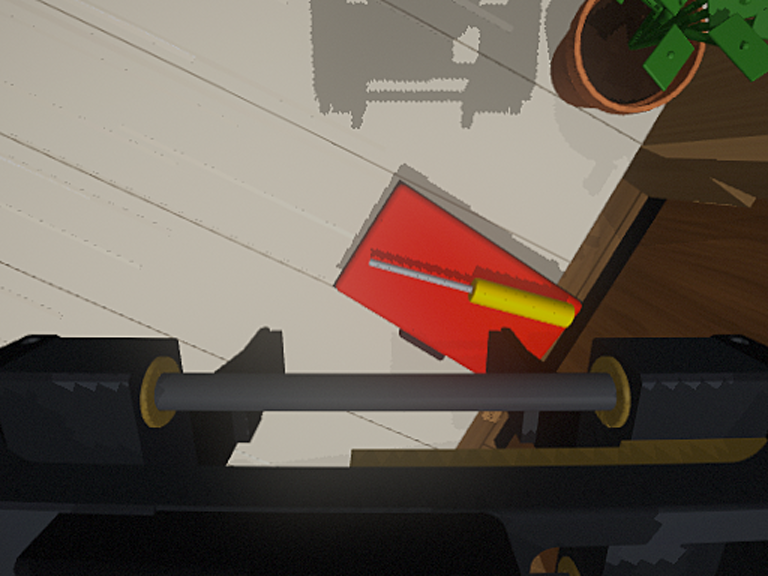

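Candidates (in the 1.5x side view): large teal wheel (252,215), small teal (324,208), green (286,265), white (319,168). I choose the small teal one. Next come close crops and a measurement.

```bash
cat > h.py <<'E'
import numpy as np, cv2
from scipy.spatial.transform import Rotation as R
from cell import env, viewer
def ray(c,u,v,T=None):
    """world origin,dir ; T = cam->world"""
    K=np.array([[c["fx"],0,c["cx"]],[0,c["fy"],c["cy"]],[0,0,1.]])
    x,y=cv2.undistortPoints(np.array([[[u,v]]],float),K,np.array([c["k1"],0,0,0.]))[0,0]
    if T is None: T=c["T"]
    d=T[:3,:3]@np.array([x,y,1.]); return T[:3,3],d/np.linalg.norm(d)
def cam(n):
    o=env.get_obs(); c=viewer.read_camera(n)
    if n=="wrist":
        W=np.eye(4);W[:3,:3]=R.from_euler("xyz",o["tool_rot"],degrees=True).as_matrix();W[:3,3]=o["tool_pos"]
        c["T"]=W@c["hand_eye"]
    else: c["T"]=np.linalg.inv(c["view"])
    np.savez(f"pics/{n}_last.npz",**c); return c
def load(n): return dict(np.load(f"pics/{n}_last.npz"))
def plane(c,u,v,z):
    p,d=ray(c,u,v); return p+d*(z-p[2])/d[2]
def proj(c,P):
    V=np.linalg.inv(c["T"]);P=np.atleast_2d(P)
    K=np.array([[c["fx"],0,c["cx"]],[0,c["fy"],c["cy"]],[0,0,1.]])
    return cv2.projectPoints(np.asarray(P,float),cv2.Rodrigues(V[:3,:3])[0],V[:3,3],K,np.array([c["k1"],0,0,0.]))[0][:,0]
def tri(l):
    A=np.zeros((3,3));b=np.zeros(3)
    for c,u,v in l:
        p,d=ray(c,u,v);M=np.eye(3)-np.outer(d,d);A+=M;b+=M@p
    return np.linalg.solve(A,b)
def crop(c,name,x0,y0,x1,y1,s):
    f=c["frame"][y0:y1,x0:x1,::-1]
    cv2.imwrite(f"pics/{name}.png",cv2.resize(f,None,fx=s,fy=s,interpolation=cv2.INTER_CUBIC))
def rot(): return R.from_euler("xyz",env.get_obs()["tool_rot"],degrees=True).as_matrix()
E
python3 - <<'E'
from h import *
c=cam("side"); crop(c,"b_side",190,95,350,255,5-1)
s=cam("scene"); crop(s,"b_scene",180,140,340,250,5)
print(c["T"][:3,3],s["T"][:3,3])
E
```

```text
[ 0.32741892 -0.87335639  1.12164274] [ 1.30210964 -0.6387736   0.75392961]
```

View pics/b_side.png

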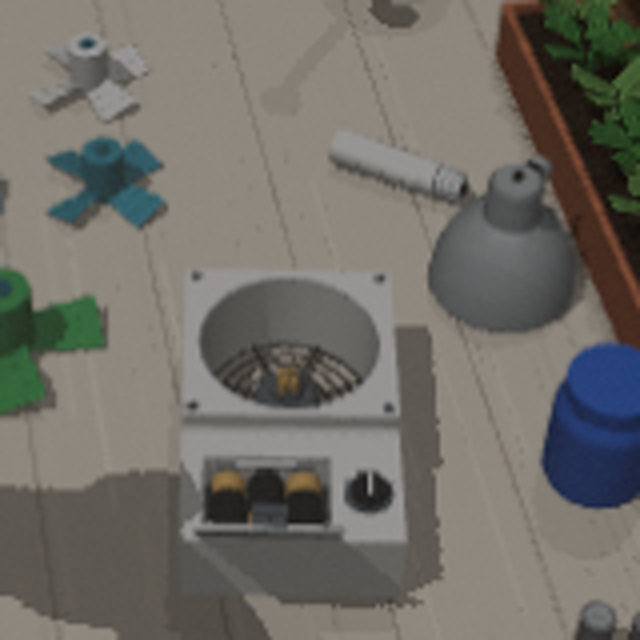

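View pics/b_scene.png

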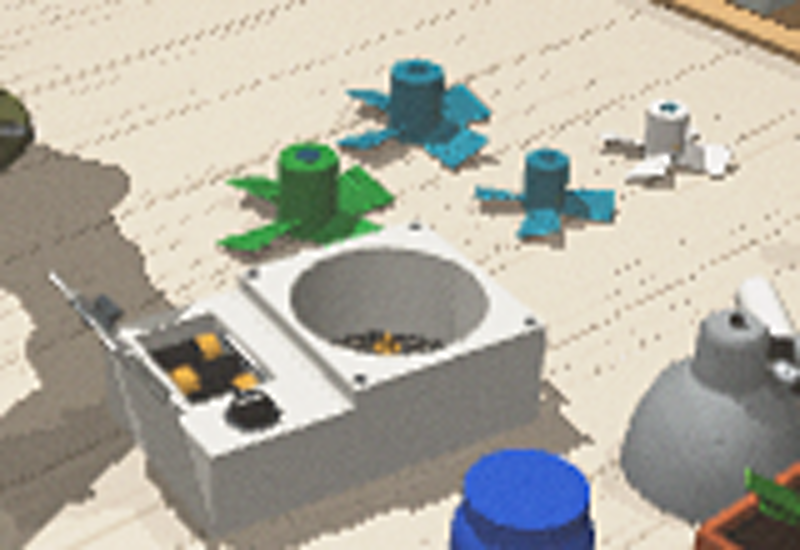

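```bash
python3 - <<'E'
from h import *
c=load("side");s=load("scene")
S=lambda u,v:(c,190+u/4,95+v/4); Q=lambda u,v:(s,180+u/5,140+v/5)
pairs={"TL":(S(197,276),Q(413,227)),"TR":(S(380,279),Q(530,322)),"BL":(S(192,407),Q(252,273)),"BR":(S(389,409),Q(361,379)),
"wheeltop":(S(104,147),Q(546,160)),"shaft":(S(289,373),Q(388,340)),"flapL":(S(190,527),Q(133,345)),}
for k,(a,b) in pairs.items():
    print(k,tri([a,b]).round(4),plane(*a,.08).round(4),plane(*b,.08).round(4), plane(*a,.05).round(4),plane(*b,.05).round(4))
tl,tr,bl,br=[np.mean([plane(*a,.08),plane(*b,.08)],0) for a,b in list(pairs.values())[:4]]
print("sizes",np.linalg.norm(tr-tl),np.linalg.norm(br-bl),np.linalg.norm(tl-bl),np.linalg.norm(tr-br))
print("ctr",np.mean([tl,tr,bl,br],0), [np.degrees(np.arctan2(*(d[1::-1]))) for d in (tr-tl,br-bl,tl-bl,tr-br)])
# wheel blades teal mask
for n,cc in (("side",c),("scene",s)):
    h=cv2.cvtColor(cc["frame"],cv2.COLOR_RGB2HSV); m=cv2.inRange(h,(88,110,50),(104,255,255))
    N,l,st,ce=cv2.connectedComponentsWithStats(m)
    for i in range(1,N):
        if st[i,4]>60: print(n,st[i],ce[i],plane(cc,*ce[i],.02).round(3))
E
```

```text
TL [0.4927 0.1514 0.079 ] [0.4925 0.1506 0.08  ] [0.494 0.15  0.08 ] [0.4973 0.1801 0.05  ] [0.4581 0.1851 0.05  ]
TR [0.634  0.1272 0.078 ] [0.6332 0.1244 0.08  ] [0.6356 0.1258 0.08  ] [0.642  0.1531 0.05  ] [0.6059 0.1598 0.05  ]
BL [0.4675 0.0199 0.0789] [0.4672 0.0177 0.08  ] [0.4681 0.0202 0.08  ] [0.4712 0.0434 0.05  ] [0.431  0.0495 0.05  ]
BR [ 0.6102 -0.0049  0.078 ] [ 0.6094 -0.0078  0.08  ] [ 0.6117 -0.0054  0.08  ] [0.6175 0.0171 0.05  ] [0.5809 0.0228 0.05  ]
wheeltop [0.4435 0.3497 0.0463] [0.4402 0.3136 0.08  ] [0.4856 0.3    0.08  ] [0.4434 0.3478 0.05  ] [0.4493 0.3418 0.05  ]
shaft [0.5517 0.0731 0.0429] [0.5438 0.039  0.08  ] [0.5901 0.0377 0.08  ] [0.55   0.0653 0.05  ] [0.5584 0.0678 0.05  ]
flapL [ 0.4514 -0.0704  0.051 ] [ 0.4482 -0.0908  0.08  ] [ 0.4873 -0.0951  0.08  ] [ 0.4517 -0.0683  0.05  ] [ 0.451  -0.0709  0.05  ]
sizes 0.1433423148964551 0.14516354274239554 0.133828274894634 0.13385175028494167
ctr [0.55146588 0.07193062 0.08      ] [np.float64(-10.11734212464223), np.float64(-10.133345482781694), np.float64(78.95575998423173), np.float64(79.73554428029047)]
side [161 129  13   9  75] [166.25333333 133.18666667] [0.272 0.404 0.02 ]
side [211 130  19   8  81] [219.51851852 133.35802469] [0.458 0.371 0.02 ]
side [178 137  12  11  87] [184.37931034 142.59770115] [0.331 0.344 0.02 ]
side [217 141  13  10  70] [223.28571429 145.32857143] [0.462 0.308 0.02 ]
side [163 146  11  14 101] [168.40594059 153.12871287] [0.274 0.3   0.02 ]
scene [265 157  13  16 116] [270.87931034 164.87931034] [0.317 0.368 0.02 ]
```

```bash
cat >> h.py <<'E'
YAW=-10.3; SH=np.array([.5515,.0720,0]); ex=np.array([np.cos(np.radians(YAW)),np.sin(np.radians(YAW)),0]); ey=np.array([-ex[1],ex[0],0])
def F(x,y,z): return SH+ex*x+ey*(y-.049)+np.array([0,0,z])
def inF(p): d=np.asarray(p)-SH; return np.array([d@ex,d@ey+.049,d[2]])
E
python3 - <<'E'
from h import *
c=load("side");s=load("scene")
def pr(P): a=proj(c,P)[0];b=proj(s,P)[0]; return ((a-[190,95])*4).round(),((b-[180,140])*5).round()
print(F(0,0,0),F(-.018,-.124,.066))
for x in(-.068,.032): print("hinge",pr(F(x,-.124,.066)))
print("deckcorner",pr(F(-.08,-.13,.066)),pr(F(.08,-.13,.066)),pr(F(.08,.124,.08)))
for t in (1.7,1.8,1.9,2,2.1,2.2):
    for x in(-.068,.032): print(t,x,*pr(F(x,-.124+.078*np.cos(t),.066+.078*np.sin(t))))
E
python3 -m pendant '[[-0.3,-0.3,0,0,0,-0.1],[-0.6,-0.6,0,0,0,-0.2],[-0.9,-0.9,0,0,0,-0.3],[-1,-1,0,0,0,-0.4],[-1,-1,0,0,0,-0.5],[-1,-1,0,0,0,-0.6],[-1,-1,0,0,0,-0.6],[-1,-1,0,0,0,-0.6]]' 0 20
```

```text
[0.54273869 0.02378963 0.        ] [ 0.50285729 -0.09499367  0.066     ]
hinge (array([197., 533.]), array([116., 335.]))
hinge (array([339., 534.]), array([182., 413.]))
deckcorner (array([179., 539.]), array([100., 329.])) (array([408., 542.]), array([208., 457.])) (array([391., 271.]), array([544., 324.]))
1.7 -0.068 [196. 475.] [ 96. 241.]
1.7 0.032 [346. 476.] [163. 316.]
1.8 -0.068 [196. 485.] [ 85. 246.]
1.8 0.032 [346. 487.] [152. 321.]
1.9 -0.068 [196. 496.] [ 75. 252.]
1.9 0.032 [346. 498.] [141. 328.]
2 -0.068 [196. 507.] [ 64. 259.]
2 0.032 [347. 509.] [131. 335.]
2.1 -0.068 [195. 519.] [ 55. 266.]
2.1 0.032 [347. 520.] [120. 343.]
2.2 -0.068 [195. 531.] [ 46. 274.]
2.2 0.032 [347. 532.] [111. 352.]
time_s: 1.25
tool_pos: [0.3287, -0.4522, 0.2225]
tool_rot: [-180.0, 0.0, -10.4]
force: [0.4, -0.3, -0.1]
grip_width: 0.015
```

```bash
python3 - <<'E'
from h import *
print(inF(env.get_obs()["tool_pos"]), inF(F(-.018,-.199,.1)))
E
```

```text
[-0.1255328  -0.50657612  0.22251186] [-0.018 -0.199  0.1  ]
```

```bash
python3 -m pendant '[[0.1,-0.25,0,0,0,0],[0.2,-0.5,0.1,0,0,0],[0.3,-0.8,0.2,0,0,0],[0.36,-1,0.3,0,0,0],[0.36,-1,0.3,0,0,0],[0.36,-1,0.3,0,0,0],[0.36,-1,0.3,0,0,0],[0.36,-1,0.3,0,0,0]]' && python3 -m pendant '[[0.1,-0.25,0,0,0,0],[0.2,-0.5,0.1,0,0,0],[0.3,-0.8,0.2,0,0,0],[0.36,-1,0.3,0,0,0],[0.36,-1,0.3,0,0,0],[0.36,-1,0.3,0,0,0],[0.36,-1,0.3,0,0,0],[0.36,-1,0.3,0,0,0]]' && python3 -m pendant '[[0.1,-0.25,0.1,0,0,0],[0.2,-0.5,0.2,0,0,0],[0.3,-0.7,0.4,0,0,0],[0.36,-0.85,0.6,0,0,0],[0.36,-0.9,0.6,0,0,0],[0.36,-0.9,0.6,0,0,0],[0.36,-0.9,0.6,0,0,0],[0.36,-0.9,0.6,0,0,0]]' && python3 - <<'E'
from h import *
print(inF(env.get_obs()["tool_pos"]))
c=cam("wrist");crop(c,"c_wrist",0,0,512,384,1.5)
c=cam("scene");crop(c,"c_scene",130,100,330,250,4)
E
```

```text
time_s: 2.25
tool_pos: [0.3816, -0.3611, 0.1928]
tool_rot: [180.0, -0.0, -10.4]
force: [-0.4, 0.4, 0.7]
grip_width: 0.0005
time_s: 3.25
tool_pos: [0.435, -0.2692, 0.1629]
tool_rot: [180.0, -0.0, -10.4]
force: [0.1, 0.2, 0.3]
grip_width: 0.0007
time_s: 4.25
tool_pos: [0.4868, -0.1871, 0.1033]
tool_rot: [180.0, -0.1, -10.4]
force: [0.5, 0.4, 0.1]
grip_width: 0.0007
[-0.01728599 -0.21749266  0.1032791 ]
```

View pics/c_wrist.png

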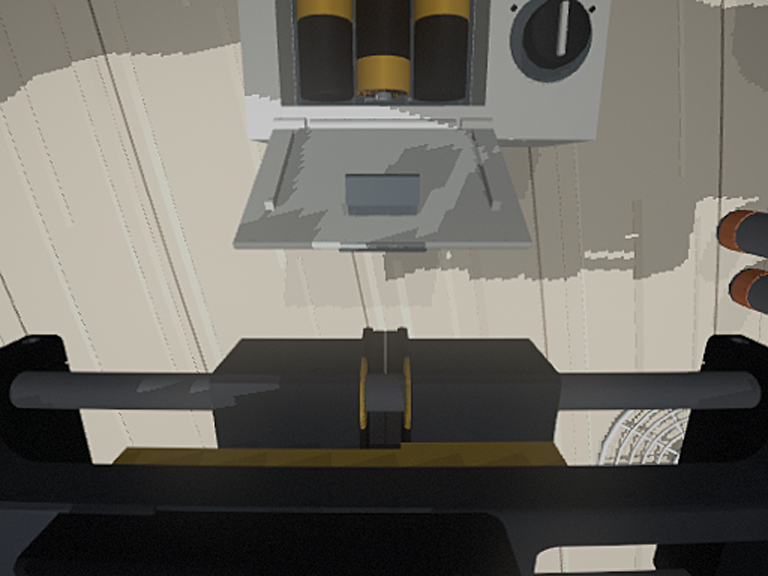

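View pics/c_scene.png

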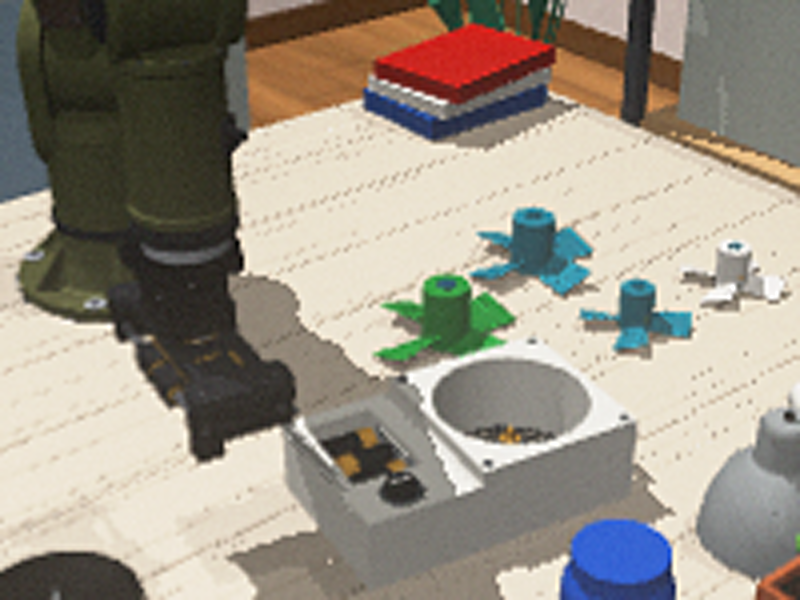

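```bash
python3 -m pendant '[[0,-0.15,0,0,0,0],[0,-0.3,0,0,0,0],[0,-0.45,0,0,0,0],[0,-0.55,0,0,0,0],[0,-0.65,-0.05,0,0,0],[0,-0.72,-0.12,0,0,0],[0,-0.79,-0.2,0,0,0],[0,-0.84,-0.25,0,0,0]]' && python3 -m pendant '[[0,-0.09,0,0,0,0],[0,-0.18,0.01,0,0,0],[0,-0.27,0.03,0,0,0],[0,-0.34,0.06,0,0,0],[0,-0.41,0.10,0,0,0],[0,-0.47,0.14,0,0,0],[0,-0.52,0.19,0,0,0],[0,-0.57,0.25,0,0,0]]' && python3 - <<'E'
from h import *
o=env.get_obs();print(inF(o["tool_pos"]),o["force"])
c=cam("wrist");crop(c,"d_wrist",0,0,512,384,1.5)
c=cam("scene");crop(c,"d_scene",130,100,330,250,4)
E
```

```text
time_s: 5.35
tool_pos: [0.5022, -0.1033, 0.1284]
tool_rot: [180.0, -0.1, -10.3]
force: [0.3, 0.0, 1.0]
grip_width: 0.0002
time_s: 6.35
tool_pos: [0.512, -0.0472, 0.1021]
tool_rot: [180.0, -0.0, -10.3]
force: [0.7, -0.1, 0.5]
grip_width: 0.0005
[-0.01756323 -0.07531476  0.10214042] [ 0.68518007 -0.06794761  0.51630457]
```

View pics/d_wrist.png

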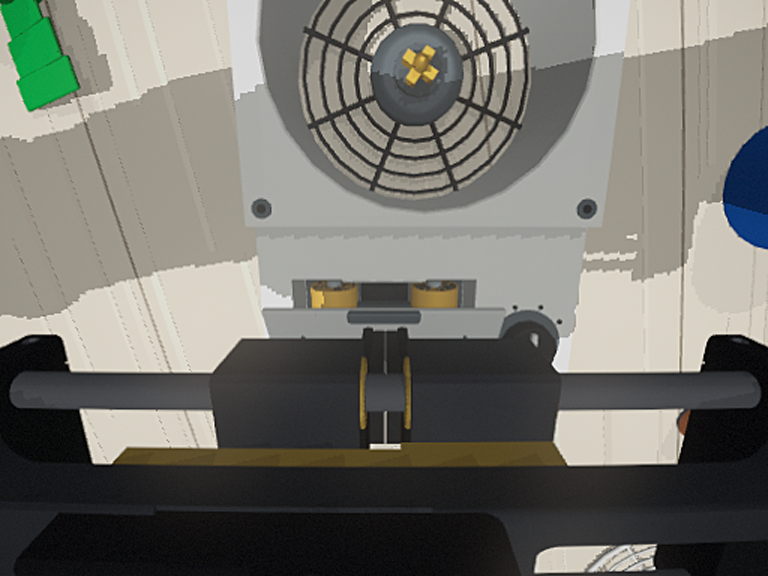

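View pics/d_scene.png

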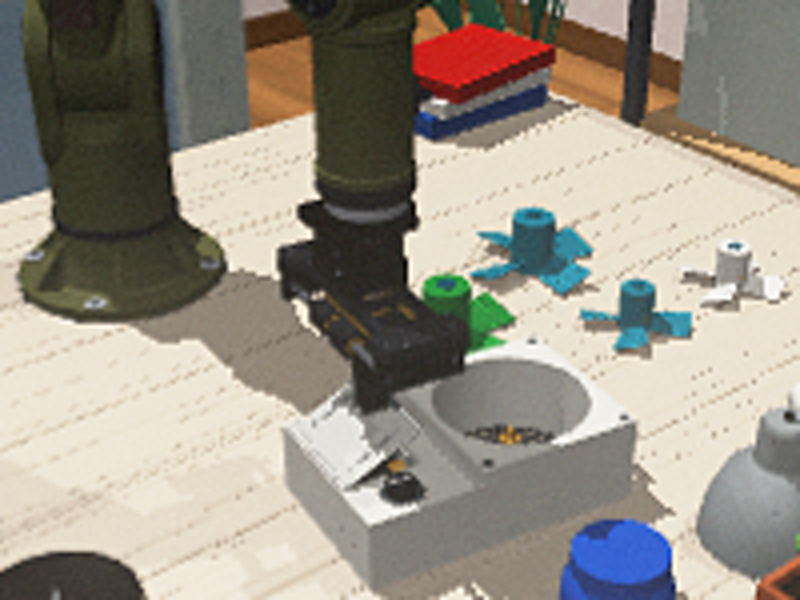

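```bash
cp pics/wrist_last.npz pics/shaft1.npz; python3 -m pendant '[[0,-0.02,0.04,0,0,0],[0,-0.04,0.08,0,0,0],[0,-0.06,0.12,0,0,0],[0,-0.08,0.16,0,0,0],[0,-0.09,0.2,0,0,0],[0,-0.09,0.23,0,0,0],[0,-0.09,0.26,0,0,0],[0,-0.09,0.28,0,0,0]]' && python3 - <<'E'
from h import *
o=env.get_obs();print(inF(o["tool_pos"]),o["force"])
c=load("shaft1");crop(c,"d_shaft",230,0,330,95,6)
E
```

```text
time_s: 7.45
tool_pos: [0.5137, -0.0382, 0.0747]
tool_rot: [-180.0, -0.0, -10.3]
force: [-0.4, 1.1, 3.6]
grip_width: 0.0006
[-0.01749187 -0.06623217  0.0747042 ] [-0.41088885  1.05230153  3.60400161]Traceback (most recent call last):
  File "<stdin>", line 3, in <module>
  File "h.py", line 17, in load
    def load(n): return dict(np.load(f"pics/{n}_last.npz"))
                             ~~~~~~~^^^^^^^^^^^^^^^^^^^^^^
    fid = stack.enter_context(open(os.fspath(file), "rb"))
                              ~~~~^^^^^^^^^^^^^^^^^^^^^^^
FileNotFoundError: [Errno 2] No such file or directory: 'pics/shaft1_last.npz'
```

```bash
python3 -m pendant '[[0,-0.02,0.02,0,0,0],[0,-0.02,0.04,0,0,0],[0,-0.02,0.06,0,0,0],[0,-0.02,0.08,0,0,0],[0,-0.02,0.1,0,0,0],[0,-0.02,0.11,0,0,0],[0,-0.02,0.12,0,0,0],[0,-0.02,0.12,0,0,0]]' && python3 - <<'E'
from h import *
o=env.get_obs();print(inF(o["tool_pos"]),o["force"])
c=dict(np.load("pics/shaft1.npz"));crop(c,"d_shaft",230,0,330,95,6)
E
```

```text
time_s: 8.45
tool_pos: [0.5145, -0.0365, 0.068]
tool_rot: [179.8, -0.0, -10.3]
force: [-17.2, -0.7, 42.0]
grip_width: 0.0
[-0.01696413 -0.06439236  0.06803696] [-17.20328717  -0.7451293   41.97453785]
```

View pics/d_shaft.png

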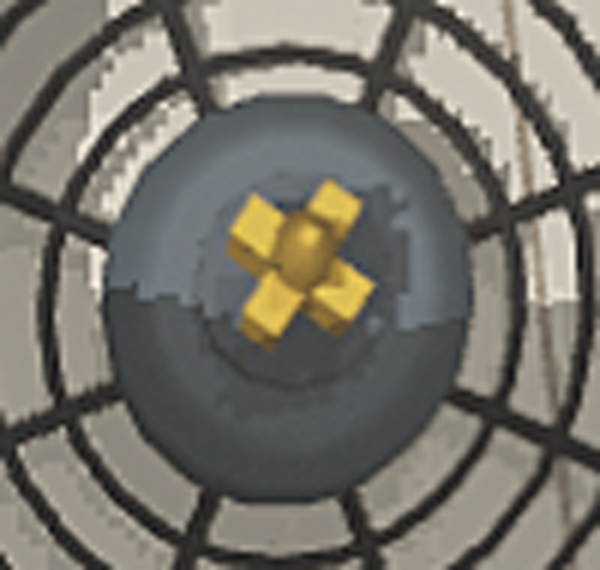

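```bash
python3 -m pendant '[[0,0,-0.12,0,0,0],[0,0,-0.25,0,0,0],[0,-0.1,-0.5,0,0,0],[0,-0.3,-0.8,0,0,0],[0,-0.5,-1,0,0,0],[0,-0.7,-1,0,0,0],[0,-0.7,-1,0,0,0],[0,-0.7,-1,0,0,0]]' && python3 - <<'E'
from h import *
o=env.get_obs();print(inF(o["tool_pos"]),o["force"])
c=dict(np.load("pics/shaft1.npz"))
P=[plane(c,230+u/6,v/6,.040) for u,v in ((244,215),(346,193),(355,303),(262,331))]
print(np.round(P,4),np.mean(P,0),np.linalg.norm(P[0]-P[2]),np.linalg.norm(P[1]-P[3]))
for a,b in ((0,2),(3,1)):
    d=P[b]-P[a];print(np.degrees(np.arctan2(d[1],d[0])))
c=cam("wrist");crop(c,"e_wrist",0,0,512,384,1.5)
s=cam("scene");crop(s,"e_scene",180,140,340,250,5)
c=cam("side");crop(c,"e_side",190,95,350,255,4)
E
```

```text
time_s: 9.45
tool_pos: [0.5259, 0.0313, 0.1618]
tool_rot: [180.0, 0.1, -10.3]
force: [-1.4, -1.2, 0.3]
grip_width: 0.0005
[-0.01792373  0.00436721  0.16184196] [-1.39609354 -1.15451819  0.25503458]
[[0.545  0.0787 0.04  ]
 [0.5577 0.0789 0.04  ]
 [0.5569 0.0664 0.04  ]
 [0.545  0.0652 0.04  ]] [0.55116515 0.07227972 0.04      ] 0.017151181342600963 0.01870813770964317
-45.86458159916727
47.09969927548518
```

View pics/e_wrist.png

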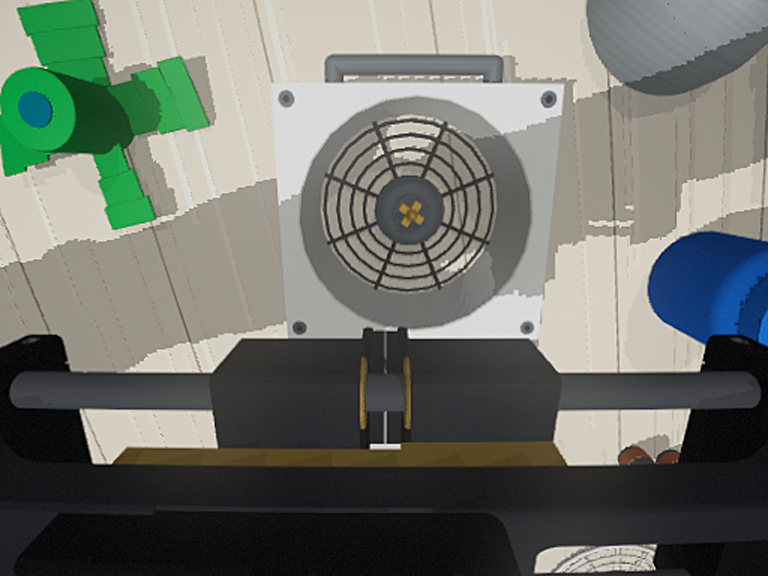

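View pics/e_scene.png

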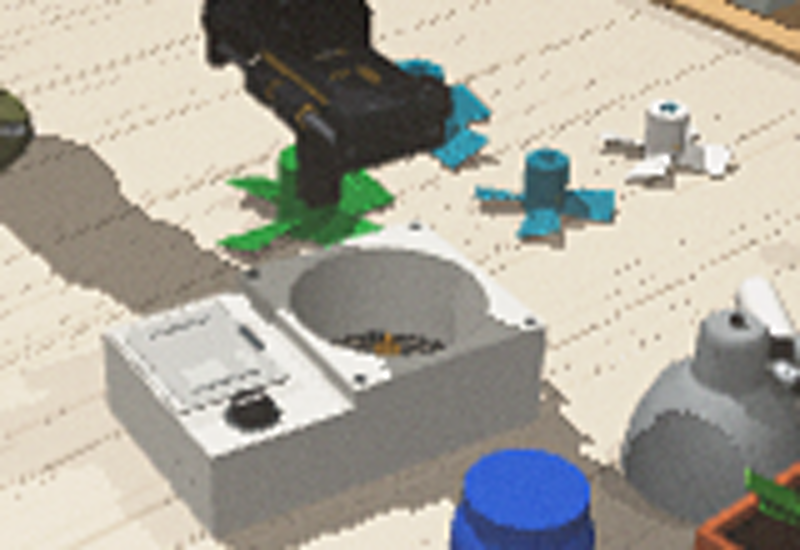

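View pics/e_side.png

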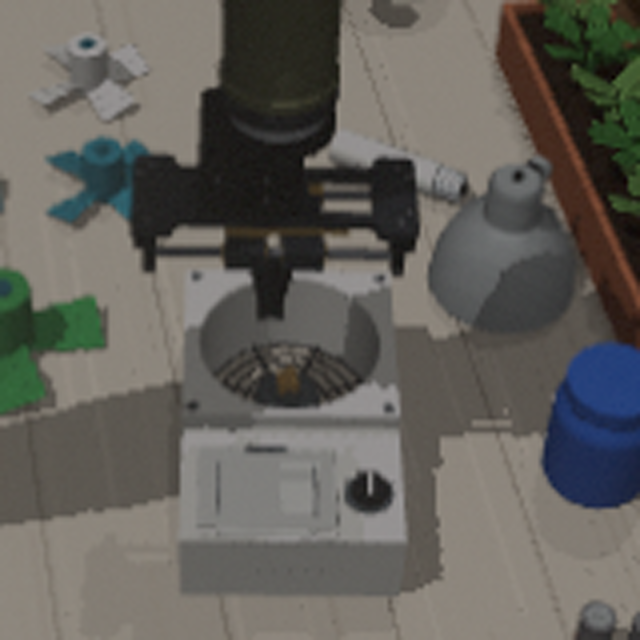

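```bash
python3 -m pendant '[[-0.15,-0.25,0,0,0,0],[-0.3,-0.5,0,0,0,0],[-0.5,-0.8,0,0,0,0],[-0.68,-1,0,0,0,0],[-0.68,-1,0,0,0,0],[-0.68,-1,0,0,0,0],[-0.68,-1,0,0,0,0],[-0.68,-1,0,0,0,0]]' 70 && python3 -m pendant '[[-0.15,-0.25,0,0,0,0],[-0.3,-0.5,0,0,0,0],[-0.5,-0.8,0,0,0,0],[-0.68,-1,0,0,0,0],[-0.68,-1,0,0,0,0],[-0.68,-1,0,0,0,0],[-0.68,-1,0,0,0,0],[-0.68,-1,0,0,0,0]]' && python3 - <<'E'
from h import *
o=env.get_obs();print(o["tool_pos"],o["qpos"].round(1))
c=cam("wrist");crop(c,"f_wrist",0,0,512,384,1.5)
E
```

```text
time_s: 10.6
tool_pos: [0.4777, 0.142, 0.1624]
tool_rot: [180.0, 0.0, -10.4]
force: [0.7, 0.2, -0.5]
grip_width: 0.0679
time_s: 11.6
tool_pos: [0.4288, 0.2525, 0.1624]
tool_rot: [180.0, 0.0, -10.4]
force: [-0.2, -1.0, -0.4]
grip_width: 0.0697
[0.42882388 0.25248743 0.1624455 ] [ 13.4   5.3 -48.7 107.5   4.3  69.1 -47.1]
```

View pics/f_wrist.png

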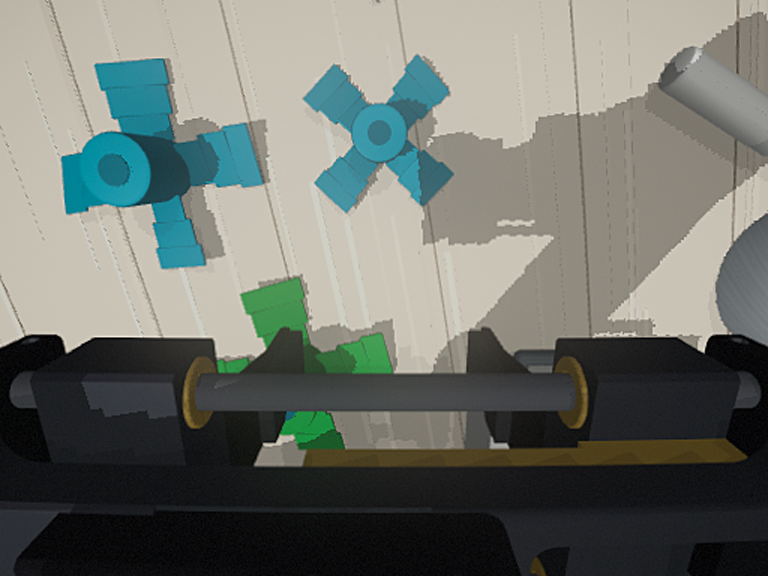

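```bash
python3 - <<'E'
from h import *
c=load("wrist")
h=plane(c,378/1.5,132/1.5,.048)
P=[plane(c,u/1.5,v/1.5,.008) for u,v in ((321,82),(433,74),(436,189),(331,197))]
print(h,np.mean(P,0),np.round(P,4))
for a,b in ((0,2),(3,1)):
    d=P[b]-P[a];print(np.degrees(np.arctan2(d[1],d[0])),np.linalg.norm(d))
# teal mask refine
hs=cv2.cvtColor(c["frame"],cv2.COLOR_RGB2HSV); m=cv2.inRange(hs,(85,100,40),(105,255,255))
N,l,st,ce=cv2.connectedComponentsWithStats(m)
for i in range(1,N):
    if st[i,4]>200: print(st[i],ce[i]*1.5)
R_=rot(); t=env.get_obs()["tool_pos"]; 
print("shift tool", R_.T@(np.array([h[0],h[1],.06])-t)/.1)
E
```

```text
[0.44171242 0.34916856 0.048     ] [0.44262994 0.34876712 0.008     ] [[0.4083 0.3928 0.008 ]
 [0.4868 0.3837 0.008 ]
 [0.477  0.3051 0.008 ]
 [0.3984 0.3135 0.008 ]]
-51.95014454923381 0.11146920424549092
38.46559343605767 0.11294224751056928
[ 203   37   99  105 4970] [379.74899396 133.33581489]
[  41   39  134  140 8445] [153.3642984  158.97850799]
shift tool [-0.04555657 -0.97238682  1.02456796]
```

```bash
python3 -m pendant '[[-0.01,-0.25,0,0,0,0],[-0.03,-0.5,0.15,0,0,0],[-0.045,-0.8,0.35,0,0,0],[-0.045,-0.97,0.6,0,0,0],[-0.045,-0.97,0.8,0,0,0],[-0.045,-0.97,0.97,0,0,0],[-0.045,-0.97,1,0,0,0],[-0.045,-0.97,1,0,0,0]]' && python3 - <<'E'
from h import *
o=env.get_obs();print(o["tool_pos"],o["qpos"].round(1))
c=cam("wrist");crop(c,"g_wrist",0,0,512,384,1.5)
p=np.array([[.442,.349,.048]]);print(proj(c,p)*1.5)
E
```

```text
time_s: 12.65
tool_pos: [0.4416, 0.3491, 0.0629]
tool_rot: [180.0, -0.0, -10.3]
force: [-0.5, -0.2, 0.2]
grip_width: 0.07
[0.44162633 0.34911012 0.06285421] [ -0.4  22.5 -48.  104.6  19.   61.2 -65.9]
[[386.47803416 336.51595353]]
```

View pics/g_wrist.png

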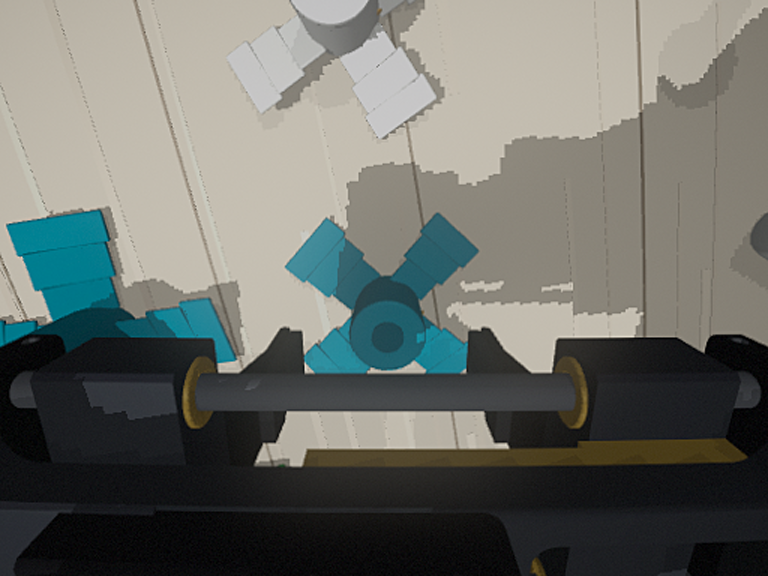

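```bash
python3 -m pendant '[[0,0,0.1,0,0,0],[0,0,0.2,0,0,0],[0,0,0.3,0,0,0],[0,0,0.38,0,0,0],[0,0,0.42,0,0,0],[0,0,0.42,0,0,0],[0,0,0.42,0,0,0],[0,0,0.42,0,0,0]]' && python3 -m pendant '[[0,0,0,0,0,0],[0,0,0,0,0,0],[0,0,0,0,0,0],[0,0,0,0,0,0],[0,0,0,0,0,0],[0,0,0,0,0,0],[0,0,0,0,0,0],[0,0,0,0,0,0]]' 20 45
```

```text
time_s: 13.7
tool_pos: [0.4414, 0.3498, 0.0208]
tool_rot: [-180.0, -0.0, -10.3]
force: [-0.4, -0.7, -0.3]
grip_width: 0.07
time_s: 14.7
tool_pos: [0.4413, 0.3496, 0.0206]
tool_rot: [180.0, -0.0, -10.3]
force: [0.7, -0.2, -0.7]
grip_width: 0.0344
```

```bash
python3 -m pendant '[[0,0,-0.1,0,0,0],[0,0,-0.25,0,0,0],[0,0,-0.45,0,0,0],[0,0,-0.65,0,0,0],[0,0,-0.85,0,0,0],[0,0,-1,0,0,0],[0,0,-1,0,0,0],[0,0,-1,0,0,0]]' && python3 - <<'E'
from h import *
o=env.get_obs();print(o["tool_pos"],o["force"])
c=cam("wrist");crop(c,"i_wrist",0,0,512,384,1.5)
E
```

```text
time_s: 15.7
tool_pos: [0.4409, 0.3492, 0.12]
tool_rot: [179.9, 0.0, -10.3]
force: [0.1, 0.3, -1.6]
grip_width: 0.0351
[0.4408917  0.34917073 0.11995233] [ 0.07534179  0.2662952  -1.62777822]
```

View pics/i_wrist.png

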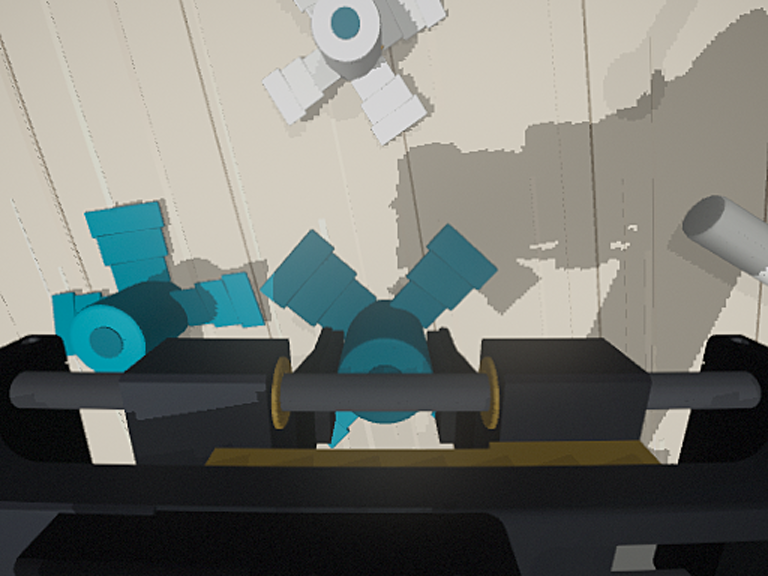

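```bash
python3 - <<'E'
from h import *
c=load("wrist"); t=np.array([.4409,.3492,0])
for z in (.105,.109,.112):
    a=plane(c,287/1.5,259/1.5,z);b=plane(c,472/1.5,247/1.5,z)
    d=b-a; ang=lambda v:np.degrees(np.arctan2(v[1],v[0]))
    print(z,np.linalg.norm(d),ang(d)+45,[ (ang(p-t)%90, np.linalg.norm((p-t)[:2])) for p in (a,b)])
print(rot().T@(np.array([.5513,.0722,.12])-env.get_obs()["tool_pos"])/.1)
E
```

```text
0.105 0.08110502571003153 38.507478698724434 [(np.float64(39.666801588336), np.float64(0.05667628481840532)), (np.float64(37.80896209631211), np.float64(0.05620738090160301))]
0.109 0.07927639873571507 38.50747869872446 [(np.float64(38.37046171061505), np.float64(0.05649686336572062)), (np.float64(38.95593177936639), np.float64(0.05619370671835419))]
0.112 0.07790492850497772 38.50747869872446 [(np.float64(37.39315735550409), np.float64(0.05638137852540701)), (np.float64(39.8162739379717), np.float64(0.05619823293514978))]
[ 1.58237656e+00  2.52718045e+00 -2.05936623e-03]
```

```bash
python3 -m pendant '[[0.1,0.15,0,0,0,0],[0.2,0.3,0,0,0,0],[0.35,0.5,0,0,0,0],[0.5,0.75,0,0,0,0],[0.58,0.92,0,0,0,0],[0.58,0.92,0,0,0,0],[0.58,0.92,0,0,0,0],[0.58,0.92,0,0,0,0]]' && python3 -m pendant '[[0.1,0.15,0,0,0,0],[0.2,0.3,0,0,0,0],[0.35,0.5,0,0,0,0],[0.5,0.75,0,0,0,0],[0.55,0.9,0,0,0,0],[0.55,0.9,0,0,0,0],[0.55,0.9,0,0,0,0],[0.55,0.9,0,0,0,0]]' && python3 -m pendant '[[0.1,0.15,0,0,0,0],[0.2,0.3,0,0,0,-0.03],[0.35,0.5,0,0,0,-0.05],[0.45,0.7,0,0,0,-0.08],[0.45,0.7,0,0,0,-0.08],[0.45,0.7,0,0,0,-0.08],[0.45,0.7,0,0,0,-0.08],[0.45,0.7,0,0,0,-0.08]]' && python3 - <<'E'
from h import *
o=env.get_obs();print(o["tool_pos"],o["force"],o["qpos"].round(1))
print(rot().T@(np.array([.5513,.0722,.0])-o["tool_pos"])/.1)
c=cam("wrist");crop(c,"j_wrist",0,0,512,384,1.5)
c=cam("side");crop(c,"j_side",190,95,350,255,4)
c=cam("scene");crop(c,"j_scene",180,140,340,250,5)
E
```

```text
time_s: 16.75
tool_pos: [0.4811, 0.2501, 0.1204]
tool_rot: [-180.0, 0.0, -10.2]
force: [0.5, -0.5, -1.1]
grip_width: 0.0351
time_s: 17.75
tool_pos: [0.5194, 0.1518, 0.1206]
tool_rot: [-180.0, -0.0, -10.2]
force: [0.0, 0.5, -0.7]
grip_width: 0.0348
time_s: 18.75
tool_pos: [0.5514, 0.0744, 0.1206]
tool_rot: [-180.0, -0.0, -3.0]
force: [0.5, 0.5, -2.0]
grip_width: 0.0346
[0.55143422 0.07441987 0.12062628] [ 0.45551594  0.46265753 -2.00206565] [ 27.6  16.  -43.5 102.6  12.   66.1 -22.7]
[-3.22535038e-04  2.22500644e-02  1.20626252e+00]
```

View pics/j_wrist.png

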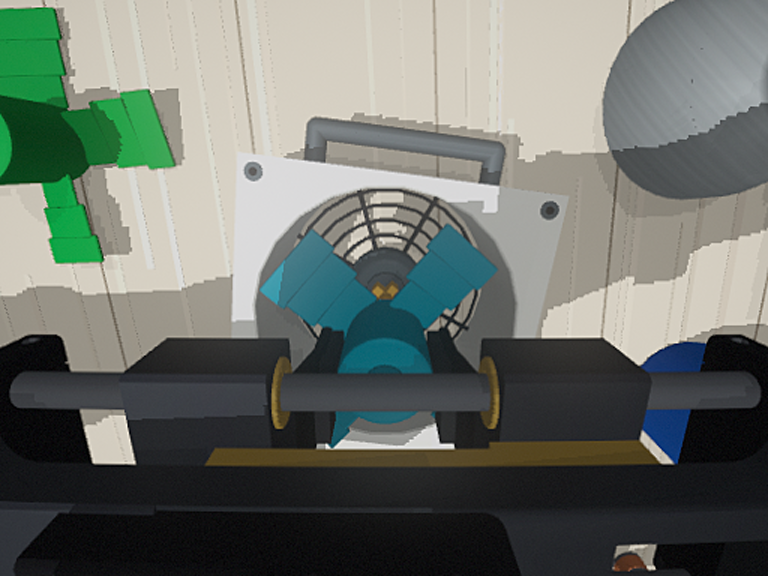

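View pics/j_side.png

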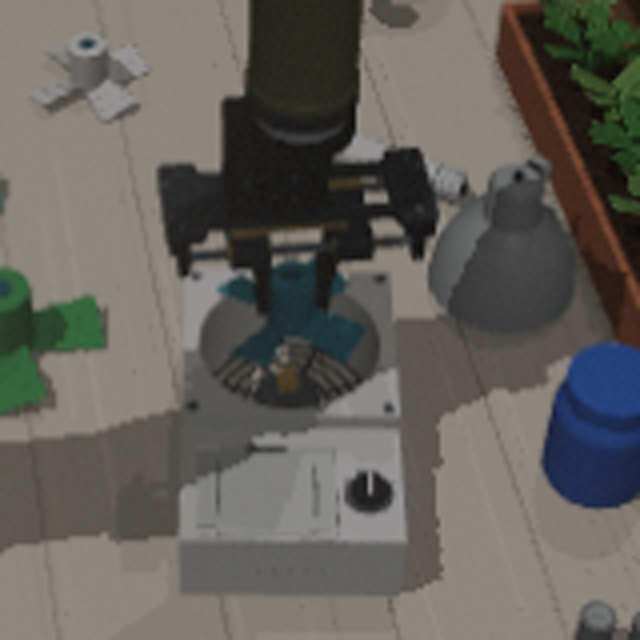

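View pics/j_scene.png

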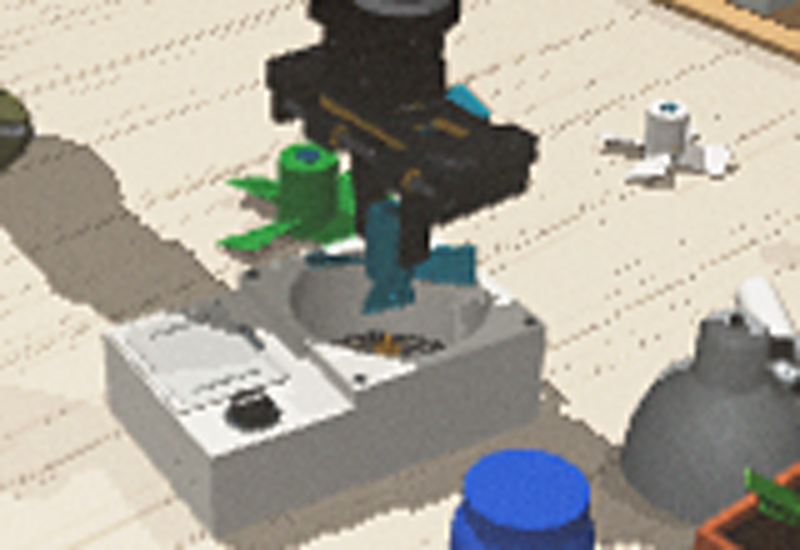

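```bash
python3 -m pendant '[[0,0.02,0,0,0,0],[0,0.02,0.1,0,0,0],[0,0.02,0.2,0,0,0],[0,0.02,0.3,0,0,0],[0,0.02,0.4,0,0,0],[0,0.02,0.44,0,0,0],[0,0.02,0.44,0,0,0],[0,0.02,0.44,0,0,0]]' && python3 - <<'E'
from h import *
o=env.get_obs();print(o["force"],o["wrist_torque"])
print(rot().T@(np.array([.5513,.0722,.0486])-o["tool_pos"])*1000)
E
python3 -m pendant '[[0,0,0.02,0,0,0],[0,0,0.03,0,0,0],[0,0,0.04,0,0,0],[0,0,0.05,0,0,0],[0,0,0.07,0,0,0],[0,0,0.08,0,0,0],[0,0,0.08,0,0,0],[0,0,0.08,0,0,0]]' && python3 - <<'E'
from h import *
o=env.get_obs();print(o["force"],o["wrist_torque"])
print(rot().T@(np.array([.5513,.0722,.0486])-o["tool_pos"])*1000)
c=cam("wrist");crop(c,"k_wrist",100,120,420,320,2.5)
E
```

```text
time_s: 19.9
tool_pos: [0.5519, 0.0716, 0.0769]
tool_rot: [-180.0, -0.0, -3.1]
force: [0.4, 0.5, -0.5]
grip_width: 0.0348
[ 0.39199324  0.49102312 -0.47077077] [-0.0254778  -0.03967618 -0.00358212]
[-0.61285372 -0.60696193 28.27364839]
time_s: 20.9
tool_pos: [0.5516, 0.0715, 0.0686]
tool_rot: [180.0, -0.0, -3.1]
force: [0.0, -0.4, -1.1]
grip_width: 0.035
[ 0.04990298 -0.39625433 -1.13428435] [ 0.01833413 -0.08679167 -0.05256018]
[-0.29297162 -0.72807984 19.95504344]
```

View pics/k_wrist.png

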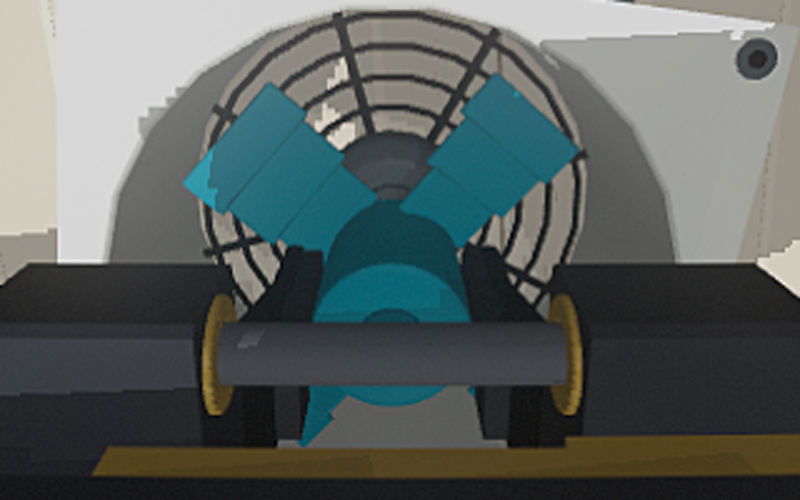

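```bash
python3 -m pendant '[[0,-0.007,0.01,0,0,0],[0,-0.007,0.02,0,0,0],[0,-0.007,0.03,0,0,0],[0,-0.007,0.04,0,0,0],[0,-0.007,0.05,0,0,0],[0,-0.007,0.06,0,0,0],[0,-0.007,0.07,0,0,0],[0,-0.007,0.07,0,0,0]]' && python3 - <<'E'
from h import *
o=env.get_obs();print(o["force"],o["wrist_torque"])
print(rot().T@(np.array([.5513,.0722,.0486])-o["tool_pos"])*1000)
E
python3 -m pendant '[[0,0,0.005,0,0,0],[0,0,0.01,0,0,0],[0,0,0.015,0,0,0],[0,0,0.02,0,0,0],[0,0,0.025,0,0,0],[0,0,0.03,0,0,0],[0,0,0.03,0,0,0],[0,0,0.03,0,0,0]]'
```

```text
time_s: 21.95
tool_pos: [0.5515, 0.0722, 0.0614]
tool_rot: [180.0, 0.0, -3.1]
force: [0.5, -0.6, -0.3]
grip_width: 0.0348
[ 0.46493754 -0.63610413 -0.26369303] [ 0.00153685 -0.14252295  0.00510691]
[-2.40710620e-01 -1.20784994e-02  1.28483895e+01]
time_s: 22.95
tool_pos: [0.5516, 0.0722, 0.0585]
tool_rot: [180.0, 0.0, -3.1]
force: [-0.1, -0.6, -1.6]
grip_width: 0.0347
```

```bash
python3 -m pendant '[[0,0,0.01,0,0,0],[0,0,0.02,0,0,0],[0,0,0.03,0,0,0],[0,0,0.04,0,0,0],[0,0,0.05,0,0,0],[0,0,0.06,0,0,0],[0,0,0.07,0,0,0],[0,0,0.07,0,0,0]]' && python3 -m pendant '[[0,0,0.005,0,0,0],[0,0,0.01,0,0,0],[0,0,0.015,0,0,0],[0,0,0.02,0,0,0],[0,0,0.025,0,0,0],[0,0,0.03,0,0,0],[0,0,0.03,0,0,0],[0,0,0.03,0,0,0]]'
```

```text
time_s: 23.95
tool_pos: [0.5515, 0.0722, 0.0514]
tool_rot: [180.0, 0.0, -3.1]
force: [0.1, 0.4, -1.3]
grip_width: 0.035
time_s: 24.95
tool_pos: [0.5516, 0.0722, 0.0485]
tool_rot: [180.0, -0.0, -3.1]
force: [1.0, 1.4, -0.6]
grip_width: 0.0348
```

Now at nominal home height with no force. I'll press in gently.

```bash
python3 -m pendant '[[0,0,0.003,0,0,0],[0,0,0.006,0,0,0],[0,0,0.01,0,0,0],[0,0,0.013,0,0,0],[0,0,0.016,0,0,0],[0,0,0.02,0,0,0],[0,0,0.02,0,0,0],[0,0,0.02,0,0,0]]'  && python3 - <<'E'
from h import *
o=env.get_obs();print(o["force"],o["wrist_torque"])
c=cam("wrist");crop(c,"l_wrist",100,120,420,320,2.5)
c=cam("side");crop(c,"l_side",190,95,350,255,4)
c=cam("scene");crop(c,"l_scene",180,140,340,250,5)
E
```

```text
time_s: 25.95
tool_pos: [0.5517, 0.0722, 0.0483]
tool_rot: [179.9, -0.0, -3.1]
force: [-4.4, -1.3, 12.7]
grip_width: 0.0351
[-4.36603468 -1.25040987 12.74250525] [-0.13334212  1.17615798  0.03703875]
```

View pics/l_wrist.png

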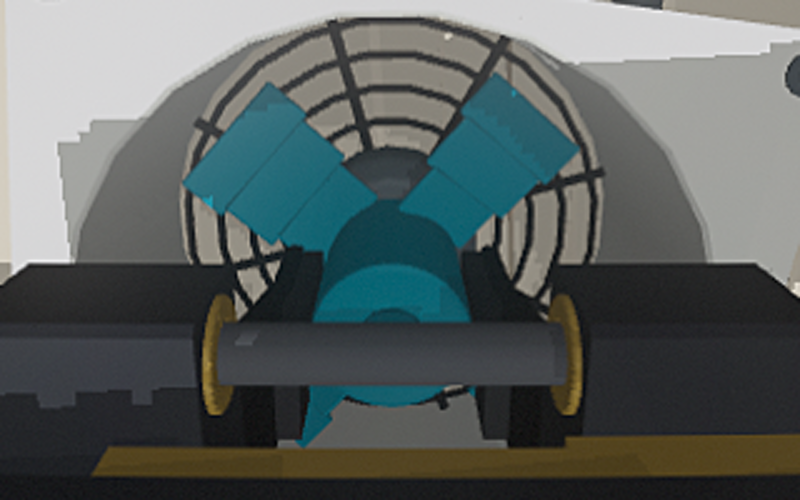

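View pics/l_scene.png

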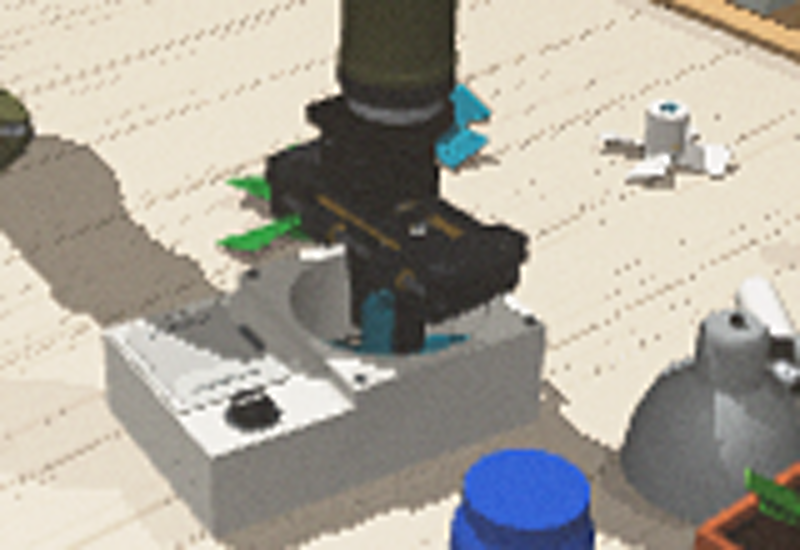

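View pics/l_side.png

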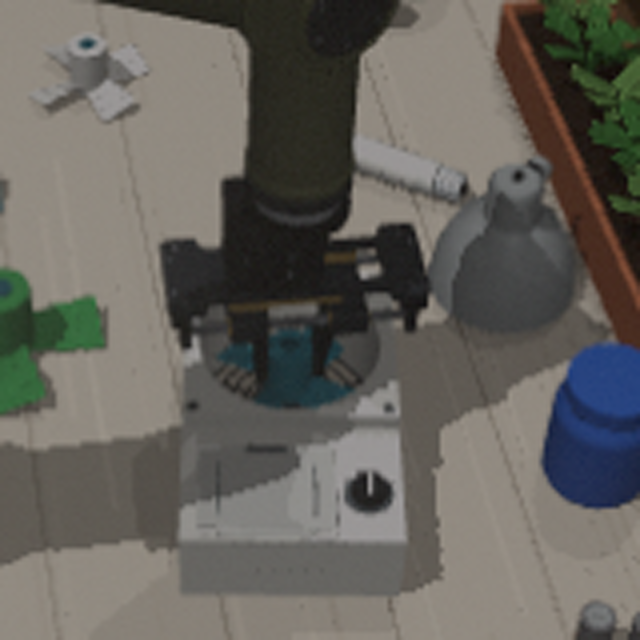

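```bash
python3 -m pendant '[[0,0,0.003,0,0,0],[0,0,0.006,0,0,0],[0,0,0.006,0,0,0],[0,0,0.006,0,0,0],[0,0,0.006,0,0,0],[0,0,0.006,0,0,0],[0,0,0.006,0,0,0],[0,0,0.006,0,0,0]]'; python3 - <<'E'
from h import *
o=env.get_obs();print(o["force"],o["tool_pos"],o["grip_width"])
env.sign_off(); print(env.get_obs()["force"])
E
```

```text
time_s: 27.1
tool_pos: [0.5518, 0.0722, 0.0482]
tool_rot: [179.9, -0.0, -3.1]
force: [-6.6, -1.5, 15.9]
grip_width: 0.0349
[-6.60888245 -1.48158193 15.89925377] [0.55177435 0.07224795 0.04821963] 0.03486963567599724
the job is handed in; nothing more can be done
the job is handed in; nothing more can be done
```

The flap is shut and the fan wheel is seated on the collar. I handed the job in at about 27 s with the hub still held and pressed down at about 16 N.

- **Flap:** I swung it over and pressed it near its free edge. The force peaked at 42 N through the fingertips, more than the 5 N needed. The wrist force stayed well under its 120 N limit, and only the fingertips touched the flap. Pictures from the scene and side cameras then showed the flap flush. I judged that it had latched from those pictures and the fingertip height (68 mm), because the flap angle could not be read directly.
- **Fan wheel:** I took the smaller teal wheel by its hub, turned it about 7° to match the splines, and lowered it. There was no noticeable contact force until it reached the collar. The tool stopped at 48.2 mm, against 48.6 mm expected when home.
- **Last checks:** The grip was steady at 35 mm, and the wheel had not slipped in the fingers. There was also a side load of about 7 N when I handed in. I saw nothing else moved in the last pictures, though they did not cover the whole work surface.

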